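Capsule held ready over the coffee machine's drawer

TASK

The coffee machine is still heating up, so get its next capsule ready: pull the machine's capsule drawer all the way out by its handle, then pluck the tall capsule from the tray, leaving the two short ones in their pockets. Carry it across without disturbing the glasses, the mills and the other things standing about, and finish while still holding it, level and centred over the empty seat of the drawer, about a centimetre above the drawer's top and not touching the machine, ready to be dropped in.

Things in the scene. Friction and masses are not known exactly. Their poses are not given: they have to be found in the camera images.
- handle (a point): Middle of the capsule drawer's handle on the coffee machine: black level round bar, 20 mm thick, 62 mm long, pointing out of the machine's front towards the robot, 115 mm above the worktop; the point is on its axis. Axes: x along the bar into the machine, y left, z up. Shut, the machine's head (125 mm wide, top 165 mm up) begins 44 mm behind it; below is only the worktop.
- carrier (a joint): How far the capsule drawer is pulled out of the machine (m): 0 shut, 0.090 at its end stop. It slides level along minus x of handle (out of the machine, towards the robot), needs about 2 N and stays where it is left.
- seat (a point): The drawer's seat, moving with it: centre of the floor of a round recess that takes a capsule's flange, 118 mm above the worktop, 88 mm behind handle, same axes. The recess is 7 mm deep up to the drawer's flat top face, 49 mm wide at the floor, bevelled to 58 mm at the mouth. Drawer fully out: 46 mm in front of the machine's head; shut: hidden inside it.
- machine: The capsule coffee machine, dark metal, 125 mm wide, 200 mm deep, fixed; a head 90 mm deep in front (top 165 mm up), a tower 259 mm tall behind it; a white cup stands on its drip tray. Wall cabinets with handles hang above it, from x = 0.58 m and 0.47 m up. Origin: centre of its underside, x to its back (away from the robot), y to its left, z up.
- tray: Flat bamboo capsule tray, 72 x 232 mm and 12 mm thick, fixed, with four round pockets 49 mm wide and 7 mm deep in one row along its y at -81, -27, +27 and +81 mm; one pocket is empty. Origin: centre of its underside, y along its long side, z up.
- capsule_tall: The tall capsule: an aluminium coffee capsule, 36 mm high, standing in one of the tray's pockets with its flange down. Flange 46 mm wide and 3 mm thick at the bottom; above it the round body, 39 mm wide tapering to 36 mm, flat on top. 20 g. Its underside lies 5 mm above the worktop, so the body stands 29 mm proud of the tray. Origin: centre of its underside, z up. Its yaw means nothing.
- capsule_short_1: A short capsule, same as the tall one but only 21 mm high, in another pocket. Origin: centre of its underside, z up.
- capsule_short_2: The other short capsule, 21 mm high, in another pocket. Origin: centre of its underside, z up.
- glass_1: Drinking glass, 81 mm wide, 91 mm tall, standing loose between tray and machine. Origin: centre of its underside, z up.
- glass_3: Another drinking glass, 81 mm wide, 91 mm tall, standing loose between tray and machine. Origin: centre of its underside, z up.
- mill_1: Dark wooden pepper mill, 58 mm wide, 150 mm tall, standing loose between tray and machine. Origin: centre of its underside, z up.
- jigger: Brass spirit measure of hourglass shape, 49 mm wide, 82 mm tall, standing loose between tray and machine, farther back. Origin: centre of its underside, z up.
- tin_1: Food tin, 57 mm wide, 72 mm tall, standing loose behind the tray. Origin: centre of its underside, z up.
- mill_2: Salt shaker of glass with a metal cap, 44 mm wide, 90 mm tall, standing loose behind the tray. Origin: centre of its underside, z up.
There are look-alikes about, which are no part of the job. What is shaped like the capsule_tall but yellow is not meant.

How it is judged:
On the way, in this order (a step that is already met when the one before it is completed fails the run):
1. the capsule drawer is pulled all the way out (value of joint carrier above 0.08 m), for 0.2 s.
2. the tall capsule is lifted clear of the tray in the fingers (z of capsule_tall in the frame of tray above 0.04 m and contact force between the fingers and capsule_tall above 0.5 N), for 0.2 s.
At the end, for the whole second after the job is handed in: Drawer out by over 80 of its 90 mm; the tall capsule held in the fingers, within 6 mm of the seat's axis and 0.12 rad of upright, its underside 2 to 23 mm above the drawer's top face (9 to 30 mm above seat), not touching the machine, at rest (value of joint carrier above 0.08 m and z of capsule_tall in the frame of seat between 0.009 and 0.03 m and horizontal distance between capsule_tall and seat below 0.006 m and angle between capsule_tall's own z axis and vertical below 0.12 rad and contact force between the fingers and capsule_tall above 0.5 N and contact force between capsule_tall and machine below 0.05 N and linear speed of capsule_tall below 0.02 m/s); the arm keeps its last pose, push and grip.
It fails at once if a glass, mill, measure, tin or shaker standing about is moved more than 20 mm (distance of any of glass_1, glass_3, mill_1, jigger, tin_1, mill_2 from where it was at the start of the episode above 0.02 m).
It fails at once if a short capsule is moved more than 12 mm (distance of any of capsule_short_1, capsule_short_2 from where it was at the start of the episode above 0.012 m).
It also fails if it takes over 56 s, if anything falls off the work surface, if the arm or the gripper's body presses on something with over 40 N, if the wrist force passes 120 N, or if a joint passes its speed limit or range.

ROBOT

A 6-joint arm with a two-finger parallel gripper is mounted at the origin on a cart in front of the work surface, level with it; the furniture and walls round the work are solid. World frame = base frame: x ahead of the robot, y to its left, z up, the work surface at z = 0. Lengths are in m, angles in rad, forces in N, time in s.
With the tool pointing down it reaches from about 0.325 to 0.85 m from the base axis. Payload 15.5 kg.
Tool frame: the origin (TCP) lies at the very end of the fingers, on their centre line; the grasp point (between the pads) lies robot.grip_depth behind it (robot.grip_depth is the distance from the TCP to the grasp point, in m); z points along the fingers, y is the line along which they close (so a half turn about z gives the same grasp; the last joint's range is limited). The gripper opens to 91 mm and grips with 3 to 60 N. Pads are 32 mm wide; open, the fingers measure 118 mm over their backs; the gripper's body (76 mm by 178 mm) begins 60 mm behind the grasp point.
Start: joints at [-1.419, 0.494, 1.345, -0, 1.302, -0.096], TCP at [0.153, -0.606, 0.214] pointing down, gripper open.
Joint ranges: [-2.91, 2.91], [-0.82, 2.16], [0.22, 2.67], [-1.22, 4.37], [0.12, 2.79], [-3.08, 3.08]. Speed limits (rad/s): [1.89, 1.89, 2.57, 3.01, 3.01, 3.01].

INTERFACE

Orientations are given as a rotation vector (axis times angle).
In Python, from plant import robot, optics, ticket gives the robot as it stands.
- The arm moves only by the tool jog_arm, never from a script. Its argument "deltas" is a list of rows, each an object of numbers: "x", "y", "z": the shift along the tool's x, y, z in mm; "spin": the turn about the tool's z in rad; "jaw": the finger opening in mm, from 0 to 91.2. A call has 1 to 10 rows; each row is the pose to reach, as a shift and turn from the pose commanded when the call began, along the tool's axes at that moment; what a row does not reach only later rows make up. A row lasts 1/8 s, in which the tool goes at most 62.5 mm and 10.7 degrees, less where a joint would pass 70% of its speed; a pose out of reach is approached as far as the arm can. A call with a gripper value outside its range is refused whole. The fingers move at their own pace and stop on an object; "newtons" is the grip in N (left out, the last holds). Time passes only in rows, so rows that repeat a pose let the fingers close. It gives the time, the measured TCP pose, the force, the opening and the grip force at its end, in the units of the state.
- robot.observe(): the state, without advancing time (a new reading comes with each control period).
- optics.capture(name): name is "scene" or "top" or "wrist"; returns the picture (480x640x3 uint8, blue, green, red); there is no depth.
- optics.calibration(name): a dict with "fovy" (degrees; the focal length in pixels is half the picture's height over the tangent of half this angle, whatever the lens; pixels are square), "cx", "cy" (the principal point, pixels), "cam_to_world" (4x4, takes a point from camera to world coordinates); the wrist camera has in their place "tool_from_camera" (4x4, takes a point from camera to tool coordinates, whose origin is the TCP and whose axes are the flange's). Camera axes: x right, y down, z forward; pixel columns grow to the right and rows downward; lengths in m; the calibration is good to about 2 mm. A picture is of the moment at which its call begins: read the wrist's pose just before it. calibration takes no time and is no camera call.
- ticket.job_done(): hands the job in; it is judged then, once.
The state is a dict: "clock": time; "qpos": joint angles; "joint_vel": joint speeds; "joint_efforts": joint torques, N m; "tool_pos": TCP position; "orientation": TCP orientation; "force": force on the tool from outside, world axes, zero at the start; "torque": the same for the moment, N m; "opening": opening from 0.0 (shut) to 1.0 (fully open); "gripper_force": force on a finger pad.
Only numpy, scipy, OpenCV 4.12 (cv2) and the standard library are available. Lean on these libraries where they do the work, as an engineer would, in place of code of your own. Each camera call takes 0.05 s, during which the arm holds its last target. There are 200 camera calls.

## Working session

There is one attempt and no reset: what is moved stays moved. The work goes in short steps, Python scripts to look and compute and a tool call to move; the robot and the scene stay as the last step left them, time stands still between calls to the robot, and variables do not carry over. Pictures are saved under pics/ and viewed, at most 10 in all, crops included, and the job is handed in when it is done.

Besides the shell and the picture viewer there is one more tool, called after ">>>" by a JSON object that holds its "fn" and its "kwargs", one argument or row to a line. jog_arm: Moves the arm, as the interface text tells. Its arguments: {"type":"object","properties":{"deltas":{"type":"array","items":{"type":"object","properties":{"x":{"type":"number"},"y":{"type":"number"},"z":{"type":"number"},"spin":{"type":"number"},"jaw":{"type":"number"}}}},"newtons":{"type":"number"}},"required":["deltas"]}

```bash
mkdir -p pics; ls; python3 - <<'E'
from plant import robot,optics
import cv2,numpy as np
s=robot.observe(); print(s, robot.grip_depth)
for n in ("scene","top"):
    cv2.imwrite(f"pics/{n}0.png",optics.capture(n)); c=optics.calibration(n); print(n,c)
print(optics.calibration("wrist"))
E
```

```text
pics
{'clock': 0.0, 'qpos': array([-1.41949059e+00,  4.94186662e-01,  1.34615899e+00,  2.37579622e-05,
        1.30250085e+00, -9.55172018e-02]), 'joint_vel': array([-0.00159562,  0.00061833,  0.00043981, -0.00059676, -0.00136717,
       -0.00115096]), 'joint_efforts': array([ 3.68693902e-03, -8.78812909e+01, -3.81859517e+01,  7.11291796e-02,
        5.33478206e-02, -1.11769623e-04]), 'tool_pos': array([ 0.15264328, -0.60566463,  0.21332667]), 'orientation': array([-3.11645592e+00, -3.86560951e-01,  1.89606726e-05]), 'force': array([ 0.76026933,  1.12031618, -0.48944495]), 'torque': array([0.01989006, 0.03535217, 0.04027785]), 'gripper_force': 0.0, 'opening': 1.0012024792791132} 0.0188
scene {'fovy': 48.996089149548915, 'cx': 323.1157039074677, 'cy': 250.1284749708414, 'cam_to_world': array([[-0.70064123, -0.35006045,  0.62173914, -0.25105036],
       [-0.71339503,  0.32779251, -0.61937033,  0.72338739],
       [ 0.01301562, -0.877502  , -0.47939633,  0.71210913],
       [ 0.        ,  0.        ,  0.        ,  1.        ]])}
top {'fovy': 42.72963475582111, 'cx': 326.61793279476507, 'cy': 236.73720081708382, 'cam_to_world': array([[ 0.00260517, -0.98421928,  0.17693396,  0.31864484],
       [-0.99998003, -0.00358279, -0.00520608, -0.06676228],
       [ 0.00575784, -0.17691686, -0.98420896,  1.40463474],
       [ 0.        ,  0.        ,  0.        ,  1.        ]])}
{'fovy': 67.32144348154361, 'cx': 316.70067400913666, 'cy': 233.37998083480053, 'tool_from_camera': array([[-5.97638206e-04, -9.63025760e-01, -2.69408664e-01,
         7.61787479e-02],
       [ 9.99999228e-01, -2.81957586e-04, -1.21044855e-03,
         2.19282378e-04],
       [ 1.08973132e-03, -2.69409179e-01,  9.63025185e-01,
        -1.71204314e-01],
       [ 0.00000000e+00,  0.00000000e+00,  0.00000000e+00,
         1.00000000e+00]])}
```

View pics/top0.png

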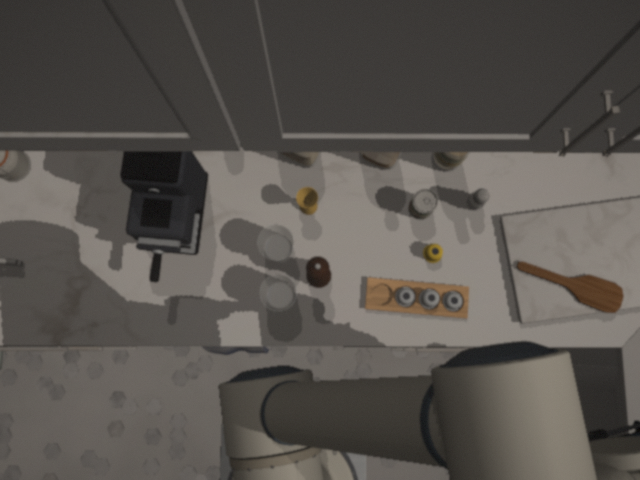

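View pics/scene0.png

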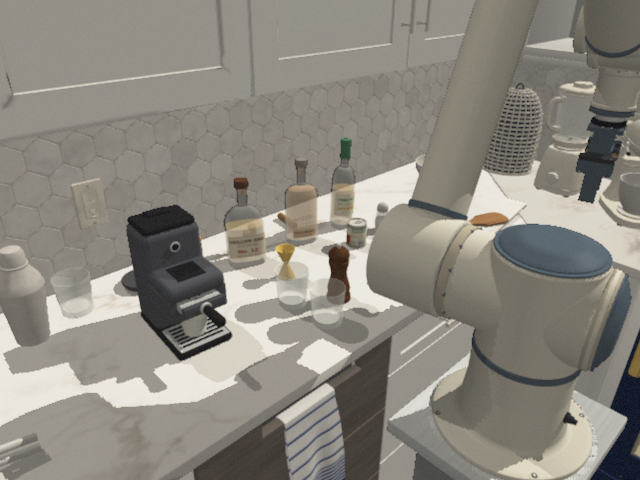

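The top view shows the machine at (165,200) with its handle at (155,265), glasses at (275,242) and (278,292), and the mill at (318,271). The jigger is at (307,200), the tin at (423,204) and the shaker at (479,198). The tray is at (417,298), with its empty pocket at (380,294). Candidates for the tall capsule are the three silver ones at (405,296), (430,298) and (454,300), plus the yellow look-alike at (434,253), which is excluded. I'll check with a close crop and measure.

```bash
cat > h.py <<'E'
import numpy as np,cv2
from plant import robot,optics
from scipy.spatial.transform import Rotation as R
def ray(n,u,v,c2w=None):
    c=optics.calibration(n); f=240/np.tan(np.radians(c["fovy"]/2))
    if c2w is None:
        c2w=c.get("cam_to_world")
        if c2w is None: c2w=T()@c["tool_from_camera"]
    return c2w[:3,3],c2w[:3,:3]@np.array([(u-c["cx"])/f,(v-c["cy"])/f,1])
def T(s=None):
    s=s or robot.observe(); M=np.eye(4); M[:3,:3]=R.from_rotvec(s["orientation"]).as_matrix(); M[:3,3]=s["tool_pos"]; return M
def pt(n,u,v,z,c2w=None):
    o,d=ray(n,u,v,c2w); return o+d*(z-o[2])/d[2]
def proj(n,p):
    c=optics.calibration(n); f=240/np.tan(np.radians(c["fovy"]/2)); M=c.get("cam_to_world")
    if M is None: M=T()@c["tool_from_camera"]
    q=np.linalg.inv(M)@np.append(p,1); return c["cx"]+f*q[0]/q[2],c["cy"]+f*q[1]/q[2]
E
python3 - <<'E'
from h import *
im=cv2.imread("pics/top0.png")
a=cv2.resize(im[230:330,345:485],(800,571),interpolation=cv2.INTER_CUBIC)
b=cv2.resize(im[140:310,110:340],(800,591),interpolation=cv2.INTER_CUBIC)
cv2.imwrite("pics/a.png",a);cv2.imwrite("pics/b.png",b)
for k,u,v,z in [("tray",417,298,.012),("c1",405,296,.03),("c2",430,298,.03),("c3",454,300,.03),("h0",155,255,.115),("h1",156,279,.115),("jig",307,200,.08),("g1",275,242,.09),("g3",278,292,.09),("mill",318,265,.15),("tin",423,204,.07),("sh",482,194,.09),("yel",434,252,.04)]: print(k,pt("top",u,v,z).round(3))
E
```

```text
tray [ 0.429 -0.279  0.012]
c1 [ 0.432 -0.25   0.03 ]
c2 [ 0.427 -0.306  0.03 ]
c3 [ 0.423 -0.359  0.03 ]
h0 [0.51  0.29  0.115]
h1 [0.459 0.286 0.115]
jig [ 0.639 -0.03   0.08 ]
g1 [0.543 0.038 0.09 ]
g3 [0.434 0.03  0.09 ]
mill [ 0.485 -0.056  0.15 ]
tin [ 0.634 -0.289  0.07 ]
sh [ 0.652 -0.417  0.09 ]
yel [ 0.53  -0.316  0.04 ]
```

View pics/a.png

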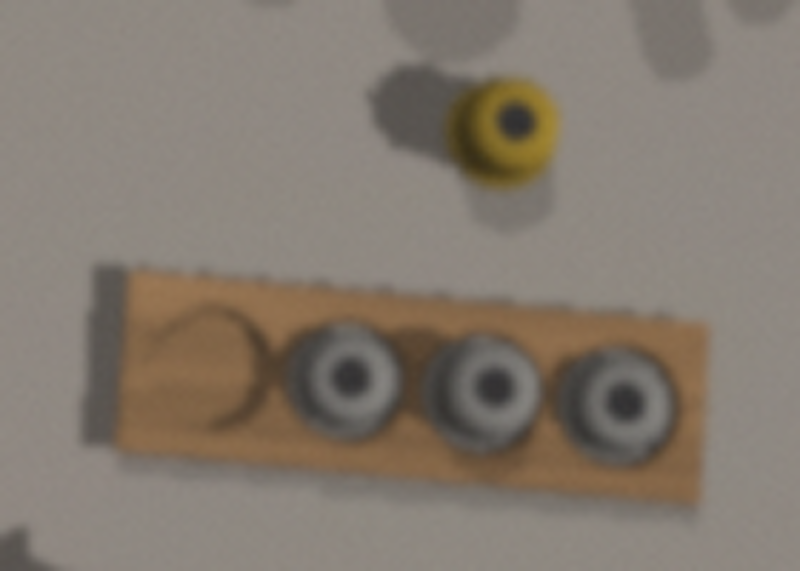

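View pics/b.png

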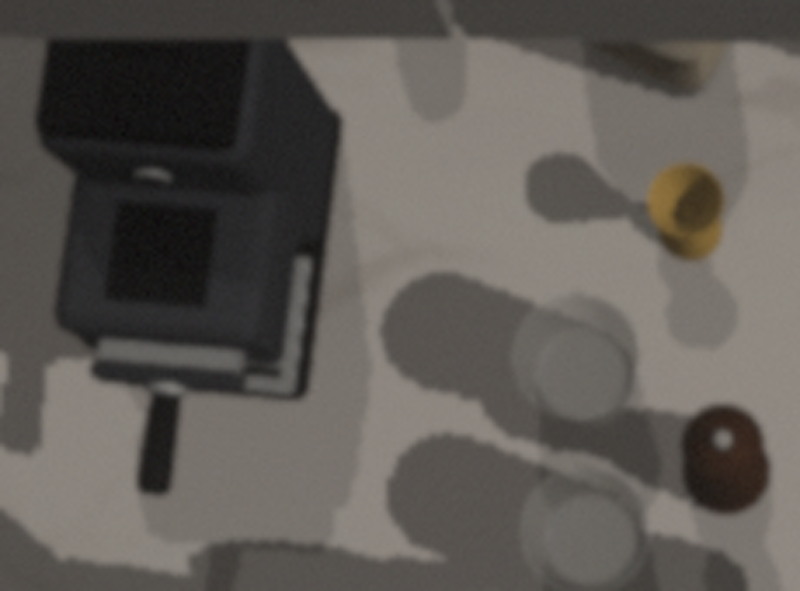

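The close crop shows the middle silver capsule at (430,298) is the tall one: its top is displaced farthest, the spacings being uneven (144 against 131), and it casts the longest shadow. I'll look from the wrist camera over the tray on the way to the drawer.

```bash
cat >> h.py <<'E'
def go(p,yaw):
    "shift (mm, tool axes) and spin to reach TCP p, tool-x yaw (deg)"
    M=T(); d=M[:3,:3].T@(np.array(p)-M[:3,3])*1000; y0=np.degrees(np.arctan2(M[1,0],M[0,0]))
    s=-np.radians((yaw-y0+180)%360-180); print("d",d.round(1),"spin",s.round(3),"yaw0",y0.round(2),"tilt",M[2,2].round(4))
E
python3 - <<'E'
from h import *
go([.36,-.30,.22],14)
E
```

```text
d [ 275.8 -245.8   -6.3] spin 0.002 yaw0 14.14 tilt -1.0
```

>>> {"fn": "jog_arm", "kwargs": {
  "deltas": [
    {"x":40,"y":-35,"z":-6},
    {"x":80,"y":-70,"z":-6},
    {"x":120,"y":-105,"z":-6},
    {"x":160,"y":-140,"z":-6},
    {"x":200,"y":-175,"z":-6},
    {"x":240,"y":-212,"z":-6},
    {"x":275,"y":-245,"z":-6},
    {"x":275,"y":-245,"z":-6},
    {"x":275,"y":-245,"z":-6},
    {"x":275,"y":-245,"z":-6}
  ]
}}

```text
schema error: expected keys x, y, z, spin, jaw
```

```bash
python3 - <<'E'
from h import *
s=robot.observe(); print(s["tool_pos"],s["clock"],s["joint_vel"].round(3))
np.save("w1T.npy",T(s)); im=optics.capture("wrist"); cv2.imwrite("pics/w1.png",im)
E
```

```text
[ 0.15263709 -0.60574295  0.21342031] 0.1 [ 0.    -0.    -0.002  0.001  0.     0.001]
```

View pics/w1.png

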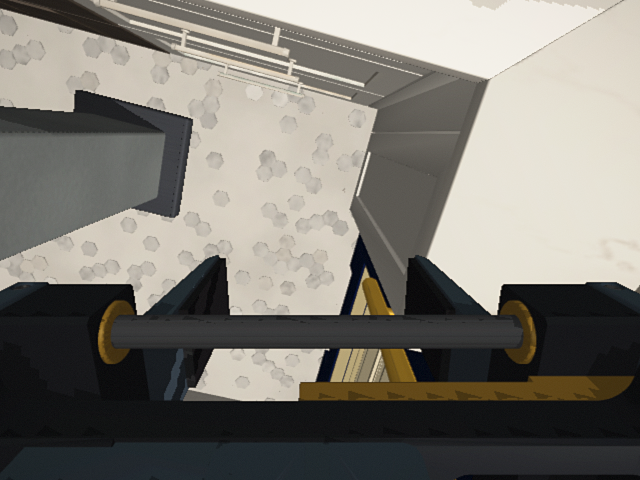

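That call was refused because every row needs all five keys. The wrist picture shows the floor, with the fingers covering rows below about 260, so objects are best viewed about 75 mm ahead of the TCP.

>>> {"fn": "jog_arm", "kwargs": {
  "deltas": [
    {"x":40,"y":-35,"z":-6,"spin":0,"jaw":91},
    {"x":80,"y":-70,"z":-6,"spin":0,"jaw":91},
    {"x":120,"y":-105,"z":-6,"spin":0,"jaw":91},
    {"x":160,"y":-140,"z":-6,"spin":0,"jaw":91},
    {"x":200,"y":-175,"z":-6,"spin":0,"jaw":91},
    {"x":240,"y":-212,"z":-6,"spin":0,"jaw":91},
    {"x":275,"y":-245,"z":-6,"spin":0,"jaw":91},
    {"x":275,"y":-245,"z":-6,"spin":0,"jaw":91},
    {"x":275,"y":-245,"z":-6,"spin":0,"jaw":91},
    {"x":275,"y":-245,"z":-6,"spin":0,"jaw":91}
  ]
}}

```text
clock: 1.4
tool_pos: [0.3591, -0.3022, 0.2198]
orientation: [3.118, 0.385, -0.0]
force: [-0.2, -0.0, 0.4]
opening: 0.996
gripper_force: 0.0
```

```bash
python3 - <<'E'
from h import *
s=robot.observe(); print(s["tool_pos"],s["clock"],s["joint_vel"].round(3))
np.save("w1T.npy",T(s)); im=optics.capture("wrist"); cv2.imwrite("pics/w2.png",im)
go([.39,.12,.26],-7);go([.37,.30,.26],-7)
E
```

```text
[ 0.35909615 -0.30215119  0.21984448] 1.4 [-0.005  0.001  0.     0.    -0.001  0.003]
d [ 132.6 -402.   -40.2] spin 0.368 yaw0 14.06 tilt -1.0
d [ 156.9 -581.4  -40.2] spin 0.368 yaw0 14.06 tilt -1.0
```

View pics/w2.png

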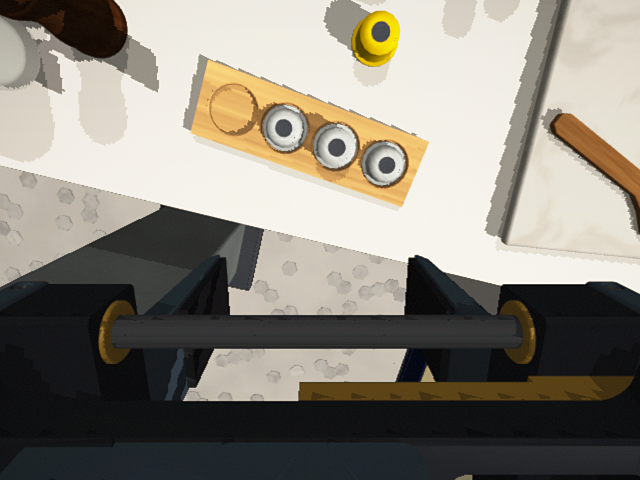

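This shows the empty pocket at (233,108) and silver capsules with top dots at (284,128), (337,147) and (386,163). The yellow one at (376,38) is off the tray. I'll compute which is tall from the dot heights against the tray pockets.

```bash
python3 - <<'E'
from h import *
c2w=np.load("w1T.npy")@optics.calibration("wrist")["tool_from_camera"]
im=cv2.imread("pics/w2.png"); h=cv2.cvtColor(im,cv2.COLOR_BGR2HSV)
m=cv2.inRange(h,(10,60,120),(24,170,255)); m[:, :150]=0; m[230:]=0; m[:,460:]=0
m=cv2.morphologyEx(m,cv2.MORPH_CLOSE,np.ones((5,5)))
ct=max(cv2.findContours(m,0,2)[0],key=cv2.contourArea)
box=cv2.boxPoints(cv2.minAreaRect(ct)); print(box.round(1))
P=np.array([pt("wrist",*b,.012,c2w) for b in box]); C=P.mean(0)
e=[P[1]-P[0],P[2]-P[1]]; print([np.linalg.norm(x).round(4) for x in e])
l=max(e,key=np.linalg.norm); l=l/np.linalg.norm(l); l*=np.sign(l[1]); print("centre",C,"yaw",np.degrees(np.arctan2(-l[0],l[1])))
for yy in (-81,-27,27,81): print(yy,(C+l*yy/1000).round(4))
dk=cv2.inRange(h,(0,0,0),(180,120,110))
n,lab,st,ce=cv2.connectedComponentsWithStats(dk)
for i in range(1,n):
    if 60<st[i,4]<700 and 110<ce[i,1]<180 and 260<ce[i,0]<410: 
        print(ce[i].round(1),st[i,4],[((pt("wrist",*ce[i],z,c2w)-C)@l*1000).round(1) for z in (.026,.041)],[pt("wrist",*ce[i],z,c2w).round(4) for z in (.026,.041)])
E
```

```text
[[181.5 129.7]
 [207.9  58.6]
 [429.  140.6]
 [402.6 211.8]]
[np.float64(0.0732), np.float64(0.232)]
centre [ 0.42631666 -0.27615711  0.012     ] yaw -5.195916756104806
-81 [ 0.419  -0.3568  0.012 ]
-27 [ 0.4239 -0.303   0.012 ]
27 [ 0.4288 -0.2493  0.012 ]
81 [ 0.4337 -0.1955  0.012 ]
[283.4 127.7] 219 [np.float64(25.4), np.float64(24.0)] [array([ 0.4295, -0.251 ,  0.026 ]), array([ 0.4297, -0.2523,  0.041 ])]
[336.5 147. ] 226 [np.float64(-29.6), np.float64(-28.7)] [array([ 0.4244, -0.3057,  0.026 ]), array([ 0.4247, -0.3048,  0.041 ])]
[370.2 162.3] 151 [np.float64(-66.4), np.float64(-64.0)] [array([ 0.4182, -0.3421,  0.026 ]), array([ 0.4188, -0.3397,  0.041 ])]
[386.6 164.7] 204 [np.float64(-82.7), np.float64(-79.6)] [array([ 0.4198, -0.3586,  0.026 ]), array([ 0.4204, -0.3556,  0.041 ])]
```

```bash
python3 - <<'E'
from h import *
C=np.array([.4263,-.2762,.012]);a=np.radians(-5.2);l=np.array([-np.sin(a),np.cos(a),0])
im=cv2.imread("pics/top0.png")
for u,v in [(406.6,296),(431.8,297.8),(454.7,300.2)]:
    print([((pt("top",u,v,z)-C)@l*1000).round(1) for z in (.026,.041)],[pt("top",u,v,z).round(4) for z in (.026,.041)])
a=cv2.resize(cv2.imread("pics/w2.png")[80:210,180:440],(800,400),interpolation=cv2.INTER_CUBIC);cv2.imwrite("pics/w2c.png",a)
E
```

```text
[np.float64(22.6), np.float64(24.5)] [array([ 0.4319, -0.254 ,  0.026 ]), array([ 0.4307, -0.252 ,  0.041 ])]
[np.float64(-34.1), np.float64(-31.5)] [array([ 0.428 , -0.3106,  0.026 ]), array([ 0.4269, -0.3079,  0.041 ])]
[np.float64(-85.6), np.float64(-82.5)] [array([ 0.4228, -0.3619,  0.026 ]), array([ 0.4217, -0.3587,  0.041 ])]
```

View pics/w2c.png

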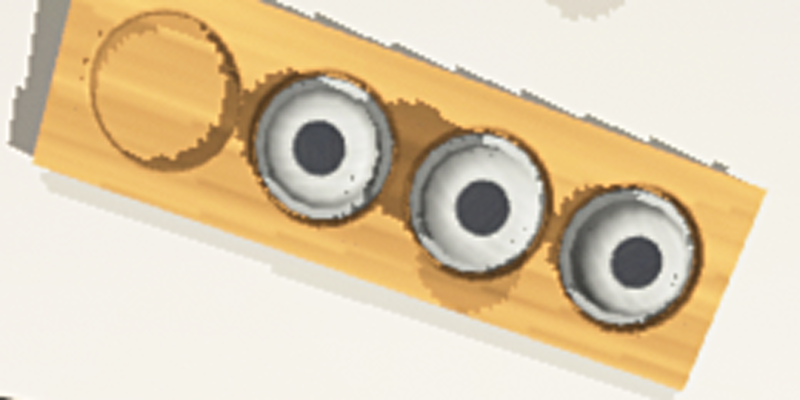

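The tall capsule is the middle one (337,147): it has by far the longest shadows, and the top-view spacing agrees. Its centre is about (0.4247, -0.3048). Next is the drawer.

```bash
python3 - <<'E'
from h import *
go([.42,0,.26],4);go([.385,.295,.26],-7)
E
```

```text
d [ 132.5 -278.3  -40.2] spin 0.176 yaw0 14.06 tilt -1.0
d [ 170.2 -572.9  -40.2] spin 0.368 yaw0 14.06 tilt -1.0
```

>>> {"fn": "jog_arm", "kwargs": {
  "deltas": [
    {"x":25,"y":-50,"z":-20,"spin":0.03,"jaw":91},
    {"x":50,"y":-105,"z":-40,"spin":0.07,"jaw":91},
    {"x":80,"y":-165,"z":-40,"spin":0.1,"jaw":91},
    {"x":105,"y":-220,"z":-40,"spin":0.14,"jaw":91},
    {"x":132,"y":-278,"z":-40,"spin":0.18,"jaw":91},
    {"x":140,"y":-337,"z":-40,"spin":0.22,"jaw":91},
    {"x":147,"y":-396,"z":-40,"spin":0.26,"jaw":91},
    {"x":155,"y":-455,"z":-40,"spin":0.3,"jaw":91},
    {"x":162,"y":-514,"z":-40,"spin":0.34,"jaw":91},
    {"x":170,"y":-573,"z":-40,"spin":0.37,"jaw":91}
  ]
}}

```text
clock: 2.7
tool_pos: [0.3844, 0.2973, 0.26]
orientation: [-3.135, 0.197, -0.001]
force: [0.6, -0.8, 0.2]
opening: 0.997
gripper_force: 0.0
```

>>> {"fn": "jog_arm", "kwargs": {
  "deltas": [
    {"x":0,"y":0,"z":0,"spin":0,"jaw":91},
    {"x":0,"y":0,"z":0,"spin":0,"jaw":91},
    {"x":0,"y":0,"z":0,"spin":0,"jaw":91},
    {"x":0,"y":0,"z":0,"spin":0,"jaw":91}
  ]
}}

```text
clock: 3.2
tool_pos: [0.3848, 0.2949, 0.26]
orientation: [-3.135, 0.196, -0.0]
force: [-0.3, -0.9, -0.4]
opening: 1.0
gripper_force: 0.0
```

```bash
python3 - <<'E'
from h import *
s=robot.observe(); print(s["tool_pos"],s["clock"],s["joint_vel"].round(3),s["qpos"])
np.save("w3T.npy",T(s)); im=optics.capture("wrist"); cv2.imwrite("pics/w3.png",im)
E
```

```text
[0.38477594 0.29486648 0.26003973] 3.2 [ 0.006  0.001 -0.001 -0.     0.002  0.002] [ 5.30651371e-01  2.47436072e-01  1.61223971e+00 -5.18798723e-05
  1.28180684e+00  2.22641967e+00]
```

View pics/w3.png

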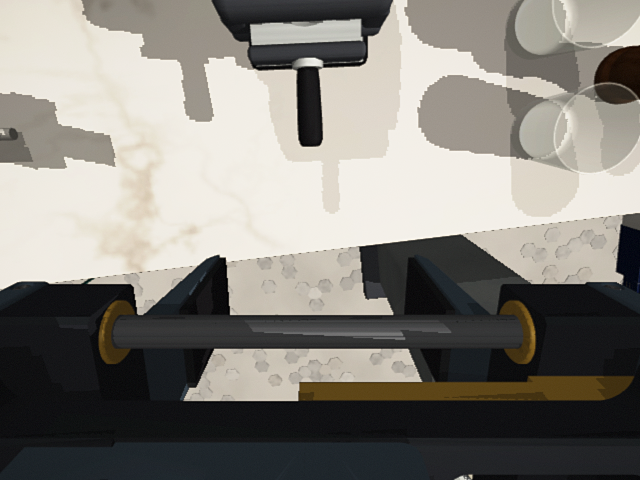

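The view shows the black handle bar running from the collar at about (309,65) to its free end at about (311,145). Clear worktop lies on both sides.

```bash
python3 - <<'E'
from h import *
c2w=np.load("w3T.npy")@optics.calibration("wrist")["tool_from_camera"]
im=cv2.imread("pics/w3.png"); g=im.max(2)
m=((g<70)*255).astype(np.uint8); m[:72]=0; m[160:]=0; m[:,:285]=0; m[:,335:]=0
ys,xs=np.nonzero(m); print(ys.min(),ys.max(),xs.min(),xs.max())
mid=[(xs[ys==r].mean(),r) for r in range(75,141)]
P=np.array([pt("wrist",u,v,.115,c2w) for u,v in mid]); k=np.polyfit(P[:,0],P[:,1],1); yaw=np.degrees(np.arctan(k[0]))
end=pt("wrist",mid[-1][0],ys.max()+.5,.115,c2w)
d=np.array([np.cos(np.radians(yaw)),np.sin(np.radians(yaw)),0])
print("yaw",yaw,"end",end,"ring",pt("wrist",309,66,.115,c2w)); H=end+31e-3*d; print("handle",H,"seat out",H-.002*d)
G=H-d*.006; G[2]=.115-.0188
print(G); go([G[0],G[1],.2],yaw); go(G,yaw)
E
```

```text
72 145 297 322
yaw -4.93299265118112 end [0.450512   0.29254033 0.115     ] ring [0.512403   0.28522626 0.115     ]
handle [0.48139717 0.28987462 0.115     ] seat out [0.47940458 0.2900466  0.115     ]
[0.4754194  0.29039056 0.0962    ]
d [90.6 -6.7 60. ] spin -0.039 yaw0 -7.15 tilt -1.0
d [ 90.5  -6.7 163.8] spin -0.039 yaw0 -7.15 tilt -1.0
```

>>> {"fn": "jog_arm", "kwargs": {
  "deltas": [
    {"x":45,"y":-3,"z":20,"spin":-0.02,"jaw":60},
    {"x":90,"y":-7,"z":40,"spin":-0.04,"jaw":60},
    {"x":90,"y":-7,"z":70,"spin":-0.04,"jaw":60},
    {"x":90,"y":-7,"z":100,"spin":-0.04,"jaw":60},
    {"x":90,"y":-7,"z":130,"spin":-0.04,"jaw":60},
    {"x":90,"y":-7,"z":150,"spin":-0.04,"jaw":60},
    {"x":90,"y":-7,"z":164,"spin":-0.04,"jaw":60},
    {"x":90,"y":-7,"z":164,"spin":-0.04,"jaw":60},
    {"x":90,"y":-7,"z":164,"spin":-0.04,"jaw":60}
  ]
}}

```text
clock: 4.38
tool_pos: [0.475, 0.2919, 0.0967]
orientation: [-3.138, 0.131, -0.002]
force: [0.4, -0.2, 0.0]
opening: 0.66
gripper_force: 0.0
```

>>> {"fn": "jog_arm", "kwargs": {
  "deltas": [
    {"x":0,"y":0,"z":0,"spin":0,"jaw":40},
    {"x":0,"y":0,"z":0,"spin":0,"jaw":20},
    {"x":0,"y":0,"z":0,"spin":0,"jaw":10},
    {"x":0,"y":0,"z":0,"spin":0,"jaw":10},
    {"x":0,"y":0,"z":0,"spin":0,"jaw":10},
    {"x":0,"y":0,"z":0,"spin":0,"jaw":10}
  ],
  "newtons": 15
}}

```text
clock: 5.12
tool_pos: [0.4739, 0.2901, 0.0958]
orientation: [3.136, -0.13, -0.002]
force: [-2.3, -13.2, 6.6]
opening: 0.22
gripper_force: 15.0
```

>>> {"fn": "jog_arm", "kwargs": {
  "deltas": [
    {"x":-8,"y":0.5,"z":0,"spin":0,"jaw":10},
    {"x":-20,"y":1,"z":0,"spin":0,"jaw":10},
    {"x":-32,"y":1,"z":0,"spin":0,"jaw":10},
    {"x":-44,"y":1,"z":0,"spin":0,"jaw":10},
    {"x":-56,"y":1,"z":0,"spin":0,"jaw":10},
    {"x":-68,"y":1,"z":0,"spin":0,"jaw":10},
    {"x":-80,"y":1,"z":0,"spin":0,"jaw":10},
    {"x":-86,"y":1,"z":0,"spin":0,"jaw":10},
    {"x":-90,"y":1,"z":0,"spin":0,"jaw":10},
    {"x":-90,"y":1,"z":0,"spin":0,"jaw":10}
  ]
}}

```text
clock: 6.38
tool_pos: [0.3875, 0.2976, 0.0966]
orientation: [3.139, -0.129, 0.008]
force: [17.0, -15.7, 3.2]
opening: 0.221
gripper_force: 15.0
```

>>> {"fn": "jog_arm", "kwargs": {
  "deltas": [
    {"x":-3,"y":1,"z":0,"spin":0,"jaw":10},
    {"x":-4,"y":1,"z":0,"spin":0,"jaw":10},
    {"x":-4,"y":1,"z":0,"spin":0,"jaw":10}
  ]
}}

```text
clock: 6.75
tool_pos: [0.3845, 0.2978, 0.0968]
orientation: [-3.138, 0.13, -0.01]
force: [20.7, -11.9, -0.6]
opening: 0.219
gripper_force: 15.0
```

```bash
python3 - <<'E'
from h import *
s=robot.observe(); print(s["tool_pos"],s["force"],s["opening"])
E
```

```text
[0.38447802 0.29779906 0.09677243] [ 20.67804108 -11.89626379  -0.64630977] 0.2194648065474502
```

>>> {"fn": "jog_arm", "kwargs": {
  "deltas": [
    {"x":0,"y":0,"z":0,"spin":0,"jaw":40},
    {"x":0,"y":0,"z":0,"spin":0,"jaw":60},
    {"x":0,"y":0,"z":0,"spin":0,"jaw":60},
    {"x":0,"y":0,"z":-20,"spin":0,"jaw":60},
    {"x":0,"y":0,"z":-60,"spin":0,"jaw":60},
    {"x":0,"y":0,"z":-110,"spin":0,"jaw":60},
    {"x":0,"y":0,"z":-150,"spin":0,"jaw":60},
    {"x":0,"y":0,"z":-170,"spin":0,"jaw":91},
    {"x":0,"y":0,"z":-170,"spin":0,"jaw":91},
    {"x":0,"y":0,"z":-170,"spin":0,"jaw":91}
  ]
}}

```text
clock: 8.0
tool_pos: [0.3802, 0.2974, 0.265]
orientation: [3.138, -0.13, -0.002]
force: [0.2, 0.1, 0.3]
opening: 0.952
gripper_force: 0.0
```

```bash
python3 - <<'E'
from h import *
s=robot.observe(); print(s["tool_pos"],s["clock"],s["joint_vel"].round(3),s["qpos"])
np.save("w4T.npy",T(s)); im=optics.capture("wrist"); cv2.imwrite("pics/w4.png",im); cv2.imwrite("pics/top4.png",optics.capture("top"))
E
```

```text
[0.38020005 0.29735281 0.26502798] 8.0 [-0.001  0.011  0.004 -0.001  0.    -0.   ] [5.39896254e-01 2.40180419e-01 1.60776761e+00 5.08356395e-05
 1.29495566e+00 2.19375514e+00]
```

View pics/w4.png

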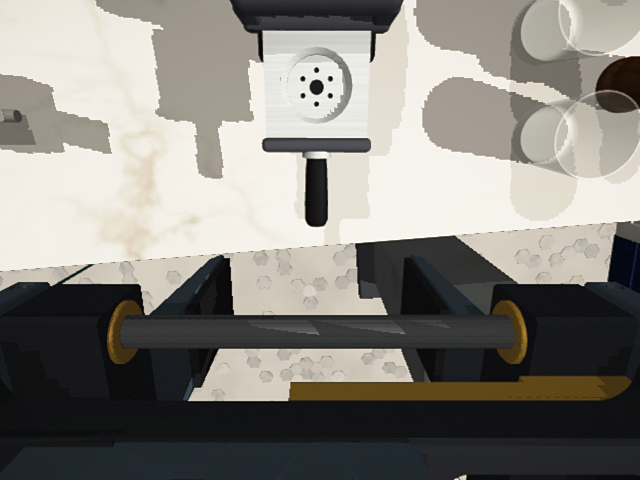

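The drawer is out. Its white seat has a hole pattern centred at about (316,87), and the handle's end is at (316,226).

```bash
python3 - <<'E'
from h import *
c2w=np.load("w4T.npy")@optics.calibration("wrist")["tool_from_camera"]
im=cv2.imread("pics/w4.png"); g=im.max(2)
n,lab,st,ce=cv2.connectedComponentsWithStats(((g[60:115,290:345]<110)*255).astype(np.uint8))
c=[]
for i in range(1,n):
    print(ce[i]+[290,60],st[i,4])
    if st[i,4]<60: c.append(ce[i]+[290,60])
big=ce[1+np.argmax(st[1:,4])]+[290,60]
for q in (big,np.mean(c,0)): print("seat",q,pt("wrist",*q,.118,c2w))
m=((g<70)*255).astype(np.uint8); m[:165]=0; m[235:]=0; m[:,:295]=0; m[:,340:]=0
ys,xs=np.nonzero(m); mid=[(xs[ys==r].mean(),r) for r in range(168,218)]
P=np.array([pt("wrist",u,v,.115,c2w) for u,v in mid]); print("yaw",np.degrees(np.arctan(np.polyfit(P[:,0],P[:,1],1)[0])))
print("end",pt("wrist",mid[-1][0],ys.max()+.5,.115,c2w))
t=cv2.imread("pics/top4.png")
c3=np.array([.479,.29,.118]); print(proj("top",c3))
cv2.imwrite("pics/t4c.png",cv2.resize(t[180:300,100:220],(600,600),interpolation=cv2.INTER_CUBIC))
go([.42,0,.26],45); go([.4247,-.3048,.12],85)
E
```

```text
[335.  61.] 1
[339.5  63. ] 4
[316.15  69.7 ] 20
[340.  67.] 1
[302.5         78.22222222] 18
[329.9   78.05] 20
[316.1863354  86.7826087] 161
[302.5         95.22222222] 18
[329.84210526  95.15789474] 19
[316.  103.5] 16
seat [316.1863354  86.7826087] [0.49209406 0.28849016 0.118     ]
seat [323.4880117   78.98359324] [0.49752277 0.28203596 0.118     ]
yaw -4.803964749755351
end [0.37295362 0.29870694 0.115     ]
(np.float64(154.00162391366945), np.float64(269.25567272660726))
d [ 64.4 293.    5.1] spin -0.869 yaw0 -4.77 tilt -1.0
d [ 94.6 596.2 145.4] spin -1.567 yaw0 -4.77 tilt -1.0
```

```bash
python3 - <<'E'
from h import *
for f in ("top0","top4"):
    g=cv2.imread(f"pics/{f}.png").max(2).astype(int)
    print(f); 
    for u in (153,155): print(g[228:335,u].tolist())
c2w=np.load("w4T.npy")@optics.calibration("wrist")["tool_from_camera"]
g=cv2.imread("pics/w4.png").max(2); print(g[15:70,300].tolist()); 
for r in (26,30,34):print(r,[pt("wrist",316,r,z,c2w)[0].round(4) for z in (.125,.165)])
E
```

```text
top0
[45, 48, 47, 45, 46, 43, 44, 41, 38, 46, 69, 90, 100, 101, 102, 94, 74, 50, 43, 40, 44, 54, 68, 77, 77, 78, 77, 72, 63, 54, 47, 45, 43, 39, 34, 32, 33, 28, 31, 29, 31, 28, 28, 30, 30, 31, 32, 31, 30, 33, 30, 33, 36, 61, 94, 112, 119, 120, 120, 120, 121, 120, 120, 120, 123, 128, 133, 139, 137, 140, 139, 139, 138, 138, 136, 123, 105, 90, 87, 83, 85, 86, 86, 85, 86, 87, 85, 85, 85, 85, 86, 85, 84, 86, 85, 87, 85, 86, 84, 84, 85, 86, 85, 86, 86, 84, 85]
[44, 47, 46, 45, 46, 44, 41, 40, 36, 42, 60, 85, 98, 101, 102, 97, 80, 60, 45, 45, 47, 64, 89, 93, 78, 54, 36, 27, 29, 26, 27, 30, 27, 30, 29, 29, 27, 31, 28, 29, 32, 32, 30, 28, 31, 30, 33, 32, 35, 35, 33, 33, 35, 52, 85, 108, 119, 119, 121, 119, 121, 121, 119, 119, 120, 125, 130, 137, 136, 139, 139, 137, 139, 139, 137, 130, 109, 92, 86, 84, 86, 86, 87, 86, 84, 86, 86, 85, 86, 86, 86, 86, 83, 87, 85, 85, 86, 86, 86, 85, 86, 86, 86, 85, 85, 84, 86]
top4
[43, 44, 45, 44, 44, 42, 38, 35, 31, 33, 30, 35, 37, 55, 80, 94, 97, 99, 98, 99, 100, 100, 97, 97, 101, 110, 115, 116, 115, 115, 110, 102, 95, 85, 84, 89, 102, 111, 112, 112, 108, 112
[... 413 characters left out ...]
, 40, 35, 48, 73, 98, 106, 92, 86, 100, 112, 115, 111, 105, 102, 109, 115, 117, 116, 110, 93, 66, 53, 49, 51, 63, 93, 103, 92, 65, 40, 36, 34, 38, 35, 34, 35, 35, 36, 42, 44, 45, 40, 36, 36, 35, 33, 35, 35, 35, 32, 35, 35, 35, 35, 32, 34, 35, 33, 33, 36, 35, 37, 36, 35, 35, 33, 36, 41, 39, 43, 48, 54, 68, 91]
[29, 35, 42, 72, 70, 70, 65, 66, 61, 62, 57, 59, 54, 50, 41, 94, 222, 216, 211, 209, 205, 204, 203, 206, 204, 204, 203, 202, 203, 206, 208, 212, 213, 210, 208, 209, 206, 209, 210, 205, 200, 203, 206, 197, 184, 201, 206, 214, 239, 238, 234, 232, 232, 235, 235]
26 [np.float64(0.5349), np.float64(0.5248)]
30 [np.float64(0.5321), np.float64(0.5224)]
34 [np.float64(0.5294), np.float64(0.52)]
```

```bash
python3 - <<'E'
from h import *
print((pt("top",155.5,250.7,.12)-pt("top",154,287,.12)).round(4))
go([.400,.2964,.0962],-4.8)
E
```

```text
[0.0769 0.0009 0.    ]
d [ 20.1  -0.9 168.6] spin 0.001 yaw0 -4.77 tilt -1.0
```

>>> {"fn": "jog_arm", "kwargs": {
  "deltas": [
    {"x":20,"y":-0.5,"z":40,"spin":0,"jaw":60},
    {"x":20,"y":-0.5,"z":80,"spin":0,"jaw":60},
    {"x":20,"y":-0.5,"z":120,"spin":0,"jaw":60},
    {"x":20,"y":-0.5,"z":150,"spin":0,"jaw":60},
    {"x":20,"y":-0.5,"z":168,"spin":0,"jaw":60},
    {"x":20,"y":-0.5,"z":168,"spin":0,"jaw":60},
    {"x":20,"y":-0.5,"z":168,"spin":0,"jaw":60}
  ]
}}

```text
clock: 8.98
tool_pos: [0.4008, 0.2965, 0.0982]
orientation: [-3.139, 0.131, -0.0]
force: [-0.3, 0.1, 1.1]
opening: 0.656
gripper_force: 0.0
```

>>> {"fn": "jog_arm", "kwargs": {
  "deltas": [
    {"x":0,"y":0,"z":0,"spin":0,"jaw":30},
    {"x":0,"y":0,"z":0,"spin":0,"jaw":10},
    {"x":0,"y":0,"z":0,"spin":0,"jaw":10},
    {"x":0,"y":0,"z":0,"spin":0,"jaw":10},
    {"x":0,"y":0,"z":0,"spin":0,"jaw":10}
  ],
  "newtons": 30
}}

```text
clock: 9.6
tool_pos: [0.4007, 0.2962, 0.098]
orientation: [3.139, -0.131, -0.0]
force: [0.4, -3.8, 3.2]
opening: 0.215
gripper_force: 30.0
```

>>> {"fn": "jog_arm", "kwargs": {
  "deltas": [
    {"x":-2,"y":0,"z":0,"spin":0,"jaw":10},
    {"x":-4,"y":0,"z":0,"spin":0,"jaw":10},
    {"x":-4,"y":0,"z":0,"spin":0,"jaw":10}
  ]
}}

```text
clock: 9.98
tool_pos: [0.4005, 0.2964, 0.0982]
orientation: [-3.139, 0.13, -0.01]
force: [26.1, -15.3, -12.4]
opening: 0.213
gripper_force: 30.3
```

The drawer does not move under 26 N against a friction of 2 N, so it is at its stop. The white strip visible in the first view shows it started about 12 mm open, which fits the 77 mm of motion I measured. I'll release and go to the tray.

>>> {"fn": "jog_arm", "kwargs": {
  "deltas": [
    {"x":0,"y":0,"z":0,"spin":0,"jaw":40},
    {"x":0,"y":0,"z":0,"spin":0,"jaw":60},
    {"x":0,"y":0,"z":0,"spin":0,"jaw":60},
    {"x":0,"y":0,"z":-20,"spin":0,"jaw":60},
    {"x":0,"y":0,"z":-60,"spin":0,"jaw":60},
    {"x":0,"y":0,"z":-110,"spin":0,"jaw":60},
    {"x":0,"y":0,"z":-150,"spin":0,"jaw":60},
    {"x":0,"y":0,"z":-165,"spin":0,"jaw":91},
    {"x":0,"y":0,"z":-165,"spin":0,"jaw":91}
  ]
}}

```text
clock: 11.1
tool_pos: [0.3969, 0.2971, 0.2638]
orientation: [-3.138, 0.13, -0.003]
force: [-0.6, 0.2, 0.0]
opening: 0.842
gripper_force: 0.0
```

```bash
python3 - <<'E'
from h import *
s=robot.observe(); print(s["tool_pos"]); np.save("w5T.npy",T(s)); im=optics.capture("wrist"); cv2.imwrite("pics/w5.png",im)
c2w=np.load("w5T.npy")@optics.calibration("wrist")["tool_from_camera"]
g=im.max(2); n,lab,st,ce=cv2.connectedComponentsWithStats(((g[:140,280:360]<110)*255).astype(np.uint8))
for i in range(1,n):
    if 10<st[i,4]<400: q=ce[i]+[280,0]; print(st[i,4],q.round(1),pt("wrist",*q,.118,c2w).round(4))
go([.424,-.1,.26],40);go([.4247,-.3048,.13],84.8)
E
```

```text
[0.39693947 0.29705884 0.26375822]
20 [317.9  92. ] [0.505  0.2874 0.118 ]
17 [304.4 100.1] [0.4997 0.299  0.118 ]
18 [331.5 100.2] [0.4977 0.2767 0.118 ]
152 [317.9 108.6] [0.4921 0.2884 0.118 ]
17 [304.4 116.9] [0.4865 0.3003 0.118 ]
18 [331.3 117. ] [0.4846 0.2778 0.118 ]
20 [317.9 125. ] [0.4791 0.2896 0.118 ]
d [ 60.3 393.1   2.6] spin -0.781 yaw0 -4.76 tilt -1.0
d [ 78.  597.2 132.6] spin -1.563 yaw0 -4.76 tilt -1.0
```

>>> {"fn": "jog_arm", "kwargs": {
  "deltas": [
    {"x":8,"y":60,"z":0,"spin":-0.15,"jaw":91},
    {"x":16,"y":120,"z":0,"spin":-0.31,"jaw":91},
    {"x":24,"y":180,"z":0,"spin":-0.47,"jaw":91},
    {"x":32,"y":240,"z":0,"spin":-0.63,"jaw":91},
    {"x":40,"y":300,"z":0,"spin":-0.79,"jaw":91},
    {"x":48,"y":360,"z":0,"spin":-0.95,"jaw":91},
    {"x":56,"y":420,"z":0,"spin":-1.11,"jaw":91},
    {"x":64,"y":480,"z":10,"spin":-1.27,"jaw":91},
    {"x":72,"y":540,"z":40,"spin":-1.42,"jaw":91},
    {"x":78,"y":597,"z":80,"spin":-1.56,"jaw":91}
  ]
}}

```text
clock: 12.4
tool_pos: [0.4226, -0.2205, 0.2204]
orientation: [-2.371, -2.061, -0.0]
force: [0.3, 0.1, 0.1]
opening: 1.0
gripper_force: 0.0
```

>>> {"fn": "jog_arm", "kwargs": {
  "deltas": [
    {"x":0,"y":0,"z":0,"spin":0,"jaw":91},
    {"x":0,"y":0,"z":0,"spin":0,"jaw":91},
    {"x":0,"y":0,"z":0,"spin":0,"jaw":91},
    {"x":0,"y":0,"z":0,"spin":0,"jaw":91}
  ]
}}

```text
clock: 12.9
tool_pos: [0.423, -0.2181, 0.2219]
orientation: [2.376, 2.055, 0.0]
force: [0.5, 0.3, 0.4]
opening: 1.002
gripper_force: 0.0
```

```bash
python3 - <<'E'
from h import *
s=robot.observe(); print(s["tool_pos"],s["qpos"]); np.save("w6T.npy",T(s)); im=optics.capture("wrist"); cv2.imwrite("pics/w6.png",im)
for z in (.005,.041): print(proj("wrist",[.4247,-.3048,z]))
g=im.max(2); n,lab,st,ce=cv2.connectedComponentsWithStats((g<110).astype(np.uint8))
for i in range(1,n):
    if 60<st[i,4]<900 : print(st[i,4],ce[i].round(1),pt("wrist",*ce[i],.041).round(4))
go([.4247,-.3048,.0155],84.8)
E
```

```text
[ 0.4230478  -0.21810246  0.22186644] [-6.01608415e-01  2.75467852e-01  1.68913171e+00  6.94707254e-05
  1.17658167e+00 -4.57273231e-01]
(np.float64(328.76911378559385), np.float64(277.5009485564801))
(np.float64(329.8919143772429), np.float64(290.62791191829456))
184 [ 2.6 66.6] [ 0.1634 -0.0457  0.041 ]
86 [ 9.2 84. ] [ 0.1639 -0.0605  0.041 ]
801 [630.7 142.8] [ 0.7275 -0.1951  0.041 ]
151 [323.2 222.6] [ 0.4281 -0.2301  0.041 ]
170 [327. 238.] [ 0.4296 -0.2467  0.041 ]
94 [325.6 248.6] [ 0.4266 -0.2577  0.041 ]
337 [327.7 271.3] [ 0.4254 -0.2828  0.041 ]
157 [329.8 290.8] [ 0.4246 -0.305   0.041 ]
d [-85.4  14.  206.4] spin -0.054 yaw0 81.73 tilt -1.0
```

The dot triangulates to (0.4246, -0.305) at the tall height from both views. Descending.

>>> {"fn": "jog_arm", "kwargs": {
  "deltas": [
    {"x":-43,"y":7,"z":50,"spin":-0.03,"jaw":91},
    {"x":-85.4,"y":14,"z":100,"spin":-0.054,"jaw":91},
    {"x":-85.4,"y":14,"z":140,"spin":-0.054,"jaw":91},
    {"x":-85.4,"y":14,"z":140,"spin":-0.054,"jaw":91},
    {"x":-85.4,"y":14,"z":165,"spin":-0.054,"jaw":91},
    {"x":-85.4,"y":14,"z":190,"spin":-0.054,"jaw":91},
    {"x":-85.4,"y":14,"z":205,"spin":-0.054,"jaw":91},
    {"x":-85.4,"y":14,"z":205,"spin":-0.054,"jaw":91},
    {"x":-85.4,"y":14,"z":205,"spin":-0.054,"jaw":91}
  ]
}}

```text
clock: 14.08
tool_pos: [0.425, -0.3057, 0.0177]
orientation: [2.319, 2.117, 0.0]
force: [0.3, -0.2, 0.5]
opening: 0.996
gripper_force: 0.0
```

```bash
python3 - <<'E'
from h import *
print(robot.observe()["tool_pos"]); go([.4246,-.305,.0165],84.8)
E
```

```text
[ 0.42496316 -0.30565856  0.01772619]
d [ 0.6 -0.4  1.2] spin -0.0 yaw0 84.8 tilt -1.0
```

Close gently, then lift slowly.

>>> {"fn": "jog_arm", "kwargs": {
  "deltas": [
    {"x":0.5,"y":-0.4,"z":0.5,"spin":0,"jaw":70},
    {"x":0.5,"y":-0.4,"z":0.5,"spin":0,"jaw":50},
    {"x":0.5,"y":-0.4,"z":0.5,"spin":0,"jaw":42},
    {"x":0.5,"y":-0.4,"z":0.5,"spin":0,"jaw":34},
    {"x":0.5,"y":-0.4,"z":0.5,"spin":0,"jaw":30},
    {"x":0.5,"y":-0.4,"z":0.5,"spin":0,"jaw":30},
    {"x":0.5,"y":-0.4,"z":0.5,"spin":0,"jaw":30}
  ],
  "newtons": 8
}}

```text
clock: 14.95
tool_pos: [0.424, -0.3048, 0.0161]
orientation: [-2.32, -2.118, 0.0]
force: [-0.4, 0.2, 0.0]
opening: 0.41
gripper_force: 8.0
```

>>> {"fn": "jog_arm", "kwargs": {
  "deltas": [
    {"x":0,"y":0,"z":-5,"spin":0,"jaw":30},
    {"x":0,"y":0,"z":-12,"spin":0,"jaw":30},
    {"x":0,"y":0,"z":-25,"spin":0,"jaw":30},
    {"x":0,"y":0,"z":-45,"spin":0,"jaw":30},
    {"x":0,"y":0,"z":-75,"spin":0,"jaw":30},
    {"x":0,"y":0,"z":-110,"spin":0,"jaw":30},
    {"x":0,"y":0,"z":-150,"spin":0,"jaw":30},
    {"x":0,"y":0,"z":-190,"spin":0,"jaw":30},
    {"x":0,"y":0,"z":-225,"spin":0,"jaw":30},
    {"x":0,"y":0,"z":-240,"spin":0,"jaw":30}
  ]
}}

```text
clock: 16.2
tool_pos: [0.4244, -0.3051, 0.2587]
orientation: [2.318, 2.116, 0.0]
force: [0.5, -0.0, -1.1]
opening: 0.411
gripper_force: 8.0
```

```bash
python3 - <<'E'
from h import *
s=robot.observe(); print(s["tool_pos"],s["opening"]*91.2,s["gripper_force"]); im=optics.capture("wrist"); cv2.imwrite("pics/w7.png",im[160:440,160:480])
go([.42,0,.26],84.8);go([.4921,.2884,.26],85.2)
E
```

```text
[ 0.4244065  -0.30514607  0.25871788] 37.45521739341234 7.986242085025879
d [303.7 -32.4  -1.5] spin -0.0 yaw0 84.79 tilt -1.0
d [597.5  13.2  -2. ] spin -0.007 yaw0 84.79 tilt -1.0
```

View pics/w7.png

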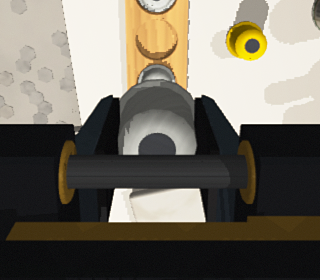

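The tall capsule is held upright between the pads (dot at crop 157,145), and both short ones are still in the tray. I'll carry it across at 0.26 m.

>>> {"fn": "jog_arm", "kwargs": {
  "deltas": [
    {"x":40,"y":-5,"z":-2,"spin":0,"jaw":30},
    {"x":95,"y":-10,"z":-2,"spin":0,"jaw":30},
    {"x":150,"y":-15,"z":-2,"spin":0,"jaw":30},
    {"x":205,"y":-20,"z":-2,"spin":0,"jaw":30},
    {"x":260,"y":-22,"z":-2,"spin":0,"jaw":30},
    {"x":315,"y":-20,"z":-2,"spin":0,"jaw":30},
    {"x":370,"y":-15,"z":-2,"spin":0,"jaw":30},
    {"x":425,"y":-8,"z":-2,"spin":0,"jaw":30},
    {"x":480,"y":0,"z":-2,"spin":0,"jaw":30},
    {"x":535,"y":8,"z":-2,"spin":0,"jaw":30}
  ]
}}

```text
clock: 17.5
tool_pos: [0.4802, 0.229, 0.2572]
orientation: [-2.32, -2.118, 0.002]
force: [1.4, -0.5, 0.3]
opening: 0.409
gripper_force: 8.0
```

>>> {"fn": "jog_arm", "kwargs": {
  "deltas": [
    {"x":35,"y":3,"z":0,"spin":0,"jaw":30},
    {"x":35,"y":3,"z":0,"spin":0,"jaw":30},
    {"x":35,"y":3,"z":0,"spin":0,"jaw":30},
    {"x":35,"y":3,"z":0,"spin":0,"jaw":30},
    {"x":35,"y":3,"z":0,"spin":0,"jaw":30}
  ]
}}

```text
clock: 18.12
tool_pos: [0.4868, 0.261, 0.2582]
orientation: [2.321, 2.117, -0.0]
force: [0.1, -0.6, -0.1]
opening: 0.411
gripper_force: 8.0
```

```bash
python3 - <<'E'
from h import *
s=robot.observe(); print(s["tool_pos"],s["opening"],s["gripper_force"]); im=optics.capture("wrist"); cv2.imwrite("pics/w8.png",im)
g=im.max(2)
n,lab,st,ce=cv2.connectedComponentsWithStats((g[150:330,250:400]<110).astype(np.uint8))
M=np.linalg.inv(T())
for i in range(1,n):
    q=ce[i]+[250,150]
    if 14<st[i,4]<900: print(st[i,4],q.round(1),"seat?",pt("wrist",*q,.118).round(4),"captop tool",(M@np.append(pt("wrist",*q,s["tool_pos"][2]+.0249),1))[:3].round(4))
print(proj("wrist",[.4921,.2884,.118]))
go([.4921,.2884,.2],85);go([.4921,.2884,.146],85)
E
```

```text
[0.48678742 0.26102132 0.25816867] 0.41145999752178475 7.9863053347799
57 [250.9 190.4] seat? [0.4326 0.2941 0.118 ] captop tool [ 0.0534 -0.0268 -0.0249]
136 [319.8 190.4] seat? [0.4922 0.2886 0.118 ] captop tool [ 0.0534  0.0013 -0.0249]
15 [334.6 190.4] seat? [0.5049 0.2874 0.118 ] captop tool [ 0.0534  0.0073 -0.0249]
15 [327.3 203.3] seat? [0.4976 0.2767 0.118 ] captop tool [ 0.0481  0.0043 -0.0249]
(np.float64(319.8007892800376), np.float64(190.66117381389276))
d [27.6  2.7 58.2] spin -0.005 yaw0 84.74 tilt -1.0
d [ 27.6   2.7 112.2] spin -0.005 yaw0 84.74 tilt -1.0
```

>>> {"fn": "jog_arm", "kwargs": {
  "deltas": [
    {"x":27.7,"y":2.7,"z":0,"spin":-0.005,"jaw":30},
    {"x":27.7,"y":2.7,"z":15,"spin":-0.005,"jaw":30},
    {"x":27.7,"y":2.7,"z":40,"spin":-0.005,"jaw":30},
    {"x":27.7,"y":2.7,"z":65,"spin":-0.005,"jaw":30},
    {"x":27.7,"y":2.7,"z":85,"spin":-0.005,"jaw":30},
    {"x":27.7,"y":2.7,"z":100,"spin":-0.005,"jaw":30},
    {"x":27.7,"y":2.7,"z":111,"spin":-0.005,"jaw":30},
    {"x":27.7,"y":2.7,"z":111,"spin":-0.005,"jaw":30},
    {"x":27.7,"y":2.7,"z":111,"spin":-0.005,"jaw":30},
    {"x":27.7,"y":2.7,"z":111,"spin":-0.005,"jaw":30}
  ]
}}

```text
clock: 19.42
tool_pos: [0.4923, 0.2893, 0.1477]
orientation: [2.315, 2.124, 0.002]
force: [0.2, -0.4, -0.5]
opening: 0.409
gripper_force: 8.0
```

```bash
python3 - <<'E'
from h import *
s=robot.observe(); print(s["tool_pos"],s["force"],s["gripper_force"]); im=optics.capture("wrist"); cv2.imwrite("pics/w9.png",im)
t=s["tool_pos"]; q=proj("wrist",t+[0,0,.0249]); print("expected dot",q)
g=im.max(2); m=(g<110); u,v=int(q[0]),int(q[1])
for r in range(v-30,v+14,2): print(r,''.join('#' if x else '.' for x in m[r,u-40:u+40:2]))
go([.4922,.2885,.146],85)
E
```

```text
[0.49234753 0.28926089 0.14770526] [ 0.17274743 -0.41382935 -0.54756355] 7.986331061547389
expected dot (np.float64(317.05038734654323), np.float64(309.1886866671382))
279 #######..........................#######
281 #######...........................######
283 #######............................#####
285 #######.............................####
287 #######..............................###
289 ######................................##
291 ####.#.................................#
293 ####..............#####................#
295 ####............#########..............#
297 ####..........#############............#
299 ####.........###############............
301 ####........################............
303 ####........#################...........
305 ####.......##################...........
307 ####.......###################..........
309 ###........###################..........
311 ###........###################.........#
313 ###........###################.........#
315 ########################################
317 ########################################
319 ########################################
321 ########################################
d [-0.8  0.   1.6] spin 0.001 yaw0 85.08 tilt -1.0
```

The capsule is centred in the fingers (dot at row about 310 against 309 expected). It is within about 1 mm of the seat axis and about 12 mm above the drawer's top. I'll settle and hand in.

>>> {"fn": "jog_arm", "kwargs": {
  "deltas": [
    {"x":-0.5,"y":0,"z":1,"spin":0,"jaw":30},
    {"x":-0.5,"y":0,"z":1,"spin":0,"jaw":30},
    {"x":-0.5,"y":0,"z":1,"spin":0,"jaw":30},
    {"x":-0.5,"y":0,"z":1,"spin":0,"jaw":30},
    {"x":-0.5,"y":0,"z":1,"spin":0,"jaw":30},
    {"x":-0.5,"y":0,"z":1,"spin":0,"jaw":30}
  ]
}}

```text
clock: 20.23
tool_pos: [0.492, 0.2886, 0.1461]
orientation: [-2.315, -2.124, -0.0]
force: [0.1, 0.9, -0.6]
opening: 0.408
gripper_force: 8.0
```

```bash
python3 - <<'E'
from h import *
from plant import ticket
s=robot.observe(); print(s["tool_pos"],s["joint_vel"].round(4),s["gripper_force"])
print(ticket.job_done())
E
```

```text
[0.49196918 0.28862394 0.14609432] [ 0.0024 -0.001   0.0015  0.002   0.0007  0.0016] 7.986310676496942
the job is handed in; nothing more can be done
None
```

I handed the job in at about 20 s with the drawer pulled to its stop and the tall capsule held about 10 mm above the drawer's top, under 1 mm off the seat axis by my measurement; no verdict came back, and full drawer travel is inferred from that stop (I measured only about 77 mm of movement, as it seemed to start about 12 mm open).

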